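# Bed the tiffin lid and press it home with the muddler

### The arm

A 7-joint arm with a two-finger parallel gripper is mounted at the origin on the work surface. World frame = base frame: x ahead of the robot, y to its left, z up, the work surface at z = 0. Lengths are in mm, angles in degrees, forces in N, time in s.
With the tool pointing down it reaches from about 400 to 850 mm from the base axis. Payload 4.4 kg.
Tool frame: the origin (TCP) lies between the finger pads, 19 mm behind the fingertips; this is the grasp point; z points along the fingers, y is the line along which they close (so a half turn about z gives the same grasp; the last joint's range is limited). The gripper opens to 94 mm and grips with 3 to 60 N. Pads are 16 mm wide; open, the fingers measure 119 mm over their backs; the gripper's body (75 mm by 177 mm) begins 78 mm behind the grasp point.
Start: joints at [65.902, 36.005, 2.206, 86.941, -1.547, 57.084, -1.146], TCP at [225.84, -609.52, 224.278] pointing down, gripper open.
Joint ranges: [-175.42, 175.42], [-21.48, 121.26], [-71.46, 75.88], [10.55, 141.38], [-63.04, 243.04], [13.31, 113.54], [-168.57, 168.57]. Speed limits (degrees/s): [147.25, 147.25, 180, 180, 180, 180, 180].

### API

Orientations are given as [roll, pitch, yaw] about the fixed x, y, z axes, in that order (R = Rz(yaw) Ry(pitch) Rx(roll)).
In Python, from rig import * gives the robot as it stands.
- The arm moves only by the shell command python3 -m crank 'ROWS' [OPENING] [FORCE]. ROWS is JSON, a list of rows, each a list of 6 numbers: the shift along the world's x, y, z in units of 7.5 cm (1.0 is 7.5 cm), then the turn, a rotation vector about the world's x, y, z in units of pi/2 rad (1.0 is pi/2 rad). A call has 1 to 5 rows; each row shifts and turns the commanded pose from where the row before left it; what a row does not reach is not made up. A row lasts 1/8 s, in which the tool goes at most 62.5 mm and 10.7 degrees, less where a joint would pass 70% of its speed; a pose out of reach is approached as far as the arm can. A call with a number of a shift or a turn outside -1 to 1 is refused whole. A call with a gripper value outside its range is refused whole. OPENING is the opening, from 0 (shut) to 1 (fully open), set as the call begins (- or left out, the last holds). The fingers move at their own pace and stop on an object; FORCE is the grip in N (left out, the last holds). Time passes only in rows, so rows that do not move let the fingers close. It gives the time, the measured TCP pose, the force, the opening and the grip force at its end, in the units of the state.
- observe(): the state, without advancing time (a new reading comes with each control period).
- camera(name): name is "scene" or "side" or "wrist"; returns a dict with "color" (420x560x3 uint8, red, green, blue), "vfov" (degrees; the focal length in pixels is half the picture's height over the tangent of half this angle, whatever the lens; pixels are square), "cx", "cy" (the principal point, pixels), "origin" and "rotation" of the camera in the world. Camera axes: x right, y up, looking along -z (the intrinsics and any distortion apply to the point x, -y, -z); pixel columns grow to the right and rows downward; lengths in mm; the calibration is good to about 2 mm. A picture is of the moment at which its call begins. There is no depth.
- hand_in(): hands the job in; it is judged then, once.
Trained networks look in a picture, given as the dict that the camera call returned (one of the last four; its "shot" number tells which), for a name from the list of things; names that differ only in an ending like _2 or _b are one class to them, and where a whole thing is asked for, a point or a joint stands for the part that bears it (a point fixed in the world has none). Each returns a list of dicts, best first, with "confidence" (0 to 1); they miss things now and then, are a little off and sometimes report something else, mostly with a low value. They report only what shows in the picture. A call takes as long as a camera call. They do not tell look-alikes from the thing itself.
- recognise(picture, label): "position" ([x, y, z] in mm, in world coordinates, good to about 4 mm: the middle of the surface that is visible of it).
The state is a dict: "clock": time; "joints": joint angles; "joint_vel": joint speeds; "tau": joint torques, N m; "eef_pos": TCP position; "orientation": TCP orientation; "wrist_force": force on the tool from outside, world axes, zero at the start; "moment": the same for the moment, N m; "gripper_width": finger opening in mm; "finger_force": force on a finger pad.
Only numpy, scipy, OpenCV 4.12 (cv2) and the standard library are available. Lean on these libraries where they do the work, as an engineer would, in place of code of your own. Each camera call takes 0.05 s, during which the arm holds its last target. There are 200 camera calls.

### The job

Take the wooden muddler out of its stand by its handle and draw its tip slowly and lightly along the whole L-shaped groove in the tiffin box's lid, down in the groove without snapping the lid yet, from the plain end of the long side, round the corner, to the last end in the middle of the short side above the clip. There press down with the muddler until the lid gives with a snap, keep pressing it firmly home, and finish like that, still holding the muddler upright and pressing. Touch the tiffin box with the muddler only, and leave the other things where they are.

Things in the scene. Friction and masses are not known exactly. Their poses are not given: they have to be found in the camera images.
- tiffin: Fixed grey plastic tiffin box with a white lid on it, 160 x 110 mm (lid) by 80 mm tall with the lid proud. Origin: centre of its underside. x runs along the long side to the end with the clip flap, y across, z up. The lid's L-shaped groove: 16 mm wide, 6 mm deep, level grey floor; centreline from (x,y) = (-60,38) to (60,38) to (60,0) mm, closed 8 mm beyond either end.
- lid (a joint): How far the lid is pressed down, m: near 0 = proud (start), 0.010 = fully home on a stop. It moves straight down, level, wherever pressed. The first 3 mm are soft (1 to 2 N), then it stiffens to 9 to 15 N about 5 mm down; then it snaps: the force falls away by more than half, the lid drops home by itself and stays. The clip flap bulges out meanwhile.
- seam_start (a point): Start of the groove: point on its floor and centreline at the plain end of the long side, about 74 mm above the slab while the lid is proud. Axes as the tiffin's. All seam points lie on the groove's floor and move with the lid.
- seam_a (a point): Point on the groove's floor a third of the way (40 mm) along the long side.
- seam_b (a point): Point on the groove's floor two thirds of the way (80 mm) along the long side.
- seam_corner (a point): Point on the groove's floor at its square corner, 120 mm from the start.
- seam_end (a point): Point on the groove's floor at its last end, 38 mm past the corner, by the clip flap: where to press.
- stand: Fixed dark wooden block, 80 x 80 x 85 mm tall, with an upright through hole 23 mm wide in its middle, in which the muddler hangs by its collar. Origin: centre of its underside.
- muddler: Loose wooden muddler, 153 mm long, about 0.13 kg, hanging upright in the stand. Upwards from the tip: round stem 12 mm thick, 70 mm long, rounded tip; collar 40 mm across, 70 to 78 mm above the tip; square handle 22 x 22 mm, 78 to 153 mm. Origin: the tip's lowest point, 15 mm above the slab at the start. z along it, up; x, y square to the handle's flats.
- muddler_grip (a point): Point on the muddler's axis 104 mm above its tip, in the handle 26 mm above the collar: a good place for the gripper's TCP.
- muddler_tip (a point): The muddler's tip, its lowest point.
- bowl: Glass bowl, 120 mm across, 55 mm tall; bystander. It and the stand swap sides from start to start. Origin: centre of its underside, as for all bystanders.
- roller: Stone roller lying along y, 220 mm long, 64 mm thick; bystander.
- alu_lid: Round aluminium lid with a black knob, 140 mm across; bystander.
- tumbler: Steel tumbler, 72 mm across, 95 mm tall; bystander.
- jar: Amber glass jar with a steel cap, 70 mm across, 100 mm tall; bystander.
- katori: Small brass bowl, 90 mm across, 38 mm tall; bystander.
Things that resemble listed ones, but are neither listed nor needed, are in the scene too. Of the things shaped like the muddler, the wooden one is meant. Of the things that look like the tiffin, the larger one is meant.

How it is judged:
By the outcome, as a careful person would: the job done as asked, in the order asked, and still so for the second after the job is handed in, while the arm keeps its last pose, push and grip.
It also fails if it takes over 61 s, if anything falls off the work surface, if the arm or the gripper's body presses on something with over 40 N, if the wrist force passes 120 N, or if a joint passes its speed limit or range.

## Working session

There is one attempt and no reset: what is moved stays moved. The work goes in short steps, Python scripts to look and compute and a shell command to move; the robot and the scene stay as the last step left them, time stands still between calls to the robot, and variables do not carry over. Pictures are saved under pics/ and viewed, at most 14 in all, crops included, and the job is handed in when it is done.

```bash
mkdir -p pics; ls
cat > h.py <<'E'
from rig import *
import numpy as np, cv2
def snap(n,f):
    p=camera(n); cv2.imwrite('pics/'+f,cv2.cvtColor(np.asarray(p['color']),cv2.COLOR_RGB2BGR)); return p
def foc(p): return 210/np.tan(np.radians(p['vfov']/2))
def proj(p,X):
    c=np.array(p['rotation']).T@(np.array(X,float)-p['origin']); f=foc(p)
    return np.array([p['cx']+f*c[0]/-c[2], p['cy']-f*c[1]/-c[2]])
def ray(p,u,v,z):
    f=foc(p); d=np.array(p['rotation'])@np.array([(u-p['cx'])/f,-(v-p['cy'])/f,-1])
    o=np.array(p['origin']); return o+d*(z-o[2])/d[2]
E
python3 - <<'E'
from h import *
s=observe();print(s['eef_pos'],s['orientation'],s['gripper_width'],s['clock'])
for n in('scene','side'):
    p=snap(n,n+'1.png');print(n,{k:(np.round(v,3).tolist() if k!='color' else 0) for k,v in p.items() if k not in('name',)} )
    for l in('tiffin','stand','muddler','seam_start','seam_corner','seam_end','muddler_tip','bowl'):
        print(l,[(np.round(r['position']).tolist(),round(r['confidence'],2),np.round(proj(p,r['position'])).tolist()) for r in recognise(p,l)[:3]])
E
```

```text
pics
[ 225.61580016 -608.92914812  223.36752318] [-1.79893729e+02  1.01281647e-03  2.03276882e+01] 94.15446969402717 0.0
scene {'color': 0, 'vfov': 50.206, 'cx': 275.907, 'cy': 216.745, 'origin': [1139.67, 633.751, 820.204], 'rotation': [50.013, 1.064, 138.775], 'shot': 1}Traceback (most recent call last):
  File "<stdin>", line 6, in <module>
  File "h.py", line 8, in proj
    return np.array([p['cx']+f*c[0]/-c[2], p['cy']-f*c[1]/-c[2]])
                               ~^^^
IndexError: invalid index to scalar variable.
```

```bash
cat > h.py <<'E'
from rig import *
import numpy as np, cv2
from scipy.spatial.transform import Rotation as Ro
def snap(n,f):
    p=camera(n); p=dict(p); cv2.imwrite('pics/'+f,cv2.cvtColor(np.asarray(p['color']),cv2.COLOR_RGB2BGR)); return p
def foc(p): return 210/np.tan(np.radians(p['vfov']/2))
def R(p): return Ro.from_euler('xyz',p['rotation'],degrees=True).as_matrix()
def proj(p,X):
    c=R(p).T@(np.array(X,float)-p['origin']); f=foc(p)
    return np.array([p['cx']+f*c[0]/-c[2], p['cy']-f*c[1]/-c[2]])
def ray(p,u,v,z):
    f=foc(p); d=R(p)@np.array([(u-p['cx'])/f,-(v-p['cy'])/f,-1])
    o=np.array(p['origin']); return o+d*(z-o[2])/d[2]
E
python3 - <<'E'
from h import *
for n in('scene','side'):
    p=snap(n,n+'1.png');print(n,{k:v for k,v in p.items() if k!='color'} )
    for l in('tiffin','stand','muddler','seam_start','seam_corner','seam_end','muddler_tip','bowl'):
        print(l,[(np.round(r['position']).tolist(),round(r['confidence'],2),np.round(proj(p,r['position'])).tolist()) for r in recognise(p,l)[:3]])
E
```

```text
scene {'vfov': 50.20582576023845, 'cx': 275.90694849456133, 'cy': 216.74480658103383, 'origin': array([1139.67027858,  633.75141937,  820.20356306]), 'rotation': array([ 50.01293004,   1.06351609, 138.77450098]), 'shot': 2}
tiffin [([562.0, -2.0, 80.0], 0.74, [288.0, 223.0]), ([349.0, -107.0, 55.0], 0.64, [317.0, 180.0])]
stand [([562.0, 318.0, 67.0], 0.96, [389.0, 300.0]), ([552.0, -20.0, 83.0], 0.5, [286.0, 217.0])]
muddler [([544.0, 299.0, 129.0], 0.92, [391.0, 271.0]), ([475.0, 156.0, 30.0], 0.92, [356.0, 253.0]), ([810.0, 49.0, 56.0], 0.47, [221.0, 291.0])]
seam_start [([349.0, -113.0, 58.0], 0.93, [316.0, 178.0]), ([552.0, -16.0, 84.0], 0.9, [287.0, 217.0])]
seam_corner [([556.0, -16.0, 79.0], 0.9, [286.0, 219.0]), ([346.0, -110.0, 62.0], 0.62, [317.0, 177.0]), ([697.0, 244.0, 18.0], 0.19, [318.0, 327.0])]
seam_end [([551.0, -18.0, 80.0], 0.72, [286.0, 218.0]), ([344.0, -115.0, 60.0], 0.6, [317.0, 177.0])]
muddler_tip [([474.0, 155.0, 24.0], 0.75, [356.0, 254.0])]
bowl [([472.0, -314.0, 36.0], 0.74, [241.0, 172.0])]
side {'vfov': 55.84796070795934, 'cx': 275.87731104733655, 'cy
[... 280 characters left out ...]
0], 0.25, [175.0, 309.0])]
stand [([520.0, 327.0, 76.0], 0.85, [242.0, 310.0])]
muddler [([528.0, 304.0, 130.0], 0.83, [242.0, 288.0]), ([463.0, 179.0, 30.0], 0.75, [285.0, 282.0])]
seam_start [([335.0, -111.0, 59.0], 0.98, [358.0, 217.0]), ([539.0, -14.0, 84.0], 0.57, [284.0, 214.0]), ([523.0, 305.0, 128.0], 0.46, [243.0, 290.0])]
seam_corner [([537.0, -19.0, 78.0], 0.8, [285.0, 214.0]), ([337.0, -114.0, 58.0], 0.79, [357.0, 216.0])]
seam_end [([338.0, -115.0, 60.0], 0.97, [357.0, 215.0]), ([541.0, -14.0, 80.0], 0.88, [284.0, 215.0])]
muddler_tip [([529.0, 307.0, 128.0], 0.81, [241.0, 290.0]), ([462.0, 181.0, 27.0], 0.58, [285.0, 283.0])]
bowl [([482.0, -319.0, 36.0], 0.64, [329.0, 172.0])]
```

View pics/scene1.png

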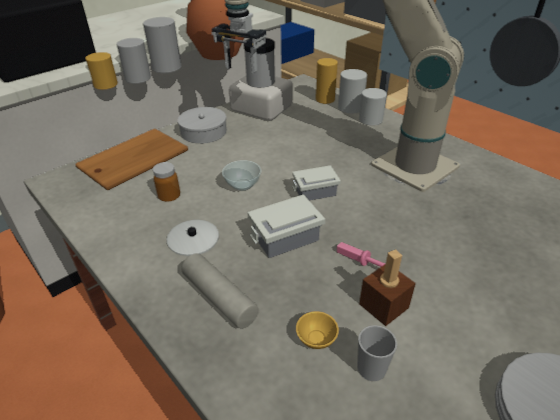

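View pics/side1.png

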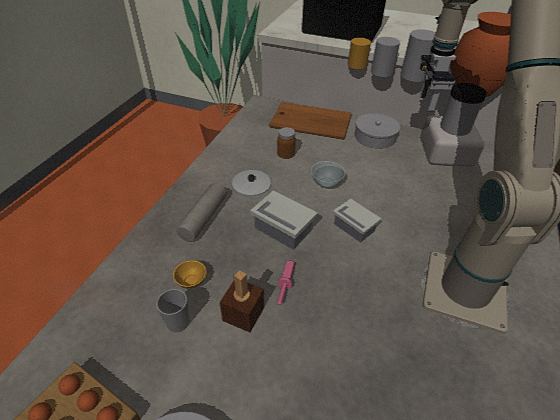

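Run:
```python
from h import *
a=cv2.imread('pics/scene1.png');b=cv2.imread('pics/side1.png')
A=cv2.resize(a[180:330,240:430],None,fx=4,fy=4,interpolation=cv2.INTER_CUBIC)[:, :400*2]
B=cv2.resize(b[185:335,210:330],None,fx=4,fy=4,interpolation=cv2.INTER_CUBIC)
def fit(x,w,h): 
    return cv2.resize(x,(w,h))
o=np.zeros((570,800,3),np.uint8)
A=cv2.resize(a[185:325,240:420],(480,373),interpolation=cv2.INTER_CUBIC);B=cv2.resize(b[185:335,205:325],(320,400),interpolation=cv2.INTER_CUBIC)
o[:373,:480]=A;o[:400,480:]=B;cv2.imwrite('pics/crop1.png',o[:400])
p=snap('wrist','w0.png');s=observe()
print(p['origin'],p['rotation'],p['vfov'],s['eef_pos'],s['orientation'])
```

```text
[ 297.84102679 -583.23972915  385.82793114] [-1.52011780e+01 -3.51423203e-02 -6.97353238e+01] 60.348818281895824 [ 225.83339202 -609.52362222  224.29356904] [ 1.79997433e+02 -1.83851247e-03  2.03287063e+01]
```

View pics/crop1.png

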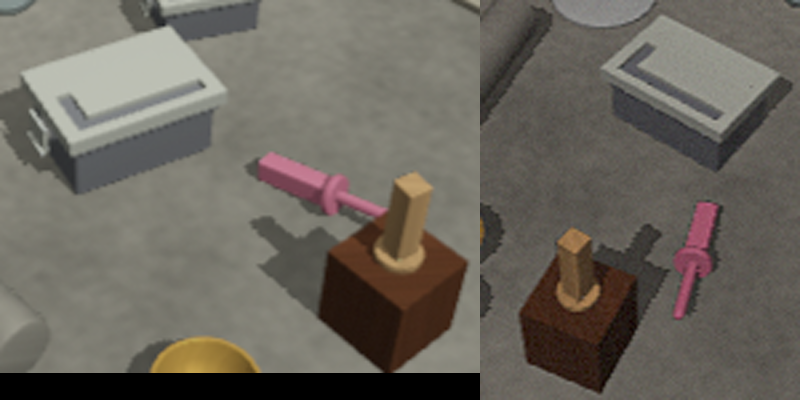

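```bash
cat > cams.py <<'E'
from h import *
SC=dict(vfov=50.20582576023845,cx=275.907,cy=216.745,origin=[1139.67,633.751,820.204],rotation=[50.01293,1.063516,138.774501])
SI=dict(vfov=55.84796,cx=275.877,cy=213.4515,origin=[262.629,784.198,904.876],rotation=[45.82475,-.67576,-158.55949])
E
python3 - <<'E'
from cams import *
for c,L in((SC,[(248.3,214.3),(303.8,195.5),(324.4,220.6),(266.3,233.8)]),(SI,[(250.8,211.3),(273.3,191.8),(317.5,214.3),(293.1,236.8)])):
    q=np.array([ray(c,*x,80)[:2] for x in L]);print(q.round(1).tolist(),q.mean(0),np.linalg.norm(np.roll(q,-1,0)-q,axis=1))
print(ray(SC,394.5,253.3,168),ray(SI,240.3,274.3,168))
print([ray(SC,*x,85).round() for x in((363,278.8),(415,283),(390.8,300.5))])
print([ray(SI,*x,85).round() for x in((205+48*.375,185+312*.375),(205+157*.375,185+275*.375),(205+130*.375,185+333*.375))])
print(ray(SC,246.5,231,60))
w=dict(origin=[297.84102679,-583.23972915,385.82793114],rotation=[-15.20,-.035,-69.735])
print(R(w)[:,2])
E
```

```text
[[614.6, -95.0], [453.1, -55.6], [487.6, 55.4], [628.7, -6.1]] [546.00133807 -25.30797918] [166.20253821 116.15132027 153.94522455  90.02632507]
[[637.0, 10.1], [607.4, -98.1], [447.4, -53.1], [484.4, 60.0]] [544.08147016 -20.27884089] [112.1851453  166.20604322 118.97119541 160.55633206]
[533.74662488 292.76321117 168.        ] [534.1776304  292.98529862 168.        ]
[array([571., 252.,  85.]), array([497., 335.,  85.]), array([575., 330.,  85.])]
[array([568., 328.,  85.]), array([492., 254.,  85.]), array([491., 321.,  85.])]
[645.36346331 -65.50748892  60.        ]
[0.24575567 0.09136555 0.96501631]
```

```bash
M="python3 -m crank"; $M '[[0.37,0.71,0.2,0,0,-0.02],[0.37,0.71,0.2,0,0,-0.02],[0.37,0.71,0.2,0,0,-0.02],[0.37,0.71,0.2,0,0,-0.02],[0.37,0.71,0.2,0,0,-0.02]]' && $M '[[0.37,0.71,0.1,0,0,-0.02],[0.37,0.71,0.1,0,0,-0.02],[0.37,0.71,0.1,0,0,-0.02],[0.37,0.71,0.1,0,0,-0.02],[0.37,0.71,0.1,0,0,-0.02]]' && $M '[[0.37,0.71,0,0,0,-0.02],[0,0,0,0,0,0],[0,0,0,0,0,0]]'
python3 - <<'E'
from h import *
s=observe();print(s['clock'],s['eef_pos'],s['orientation'],s['joints'])
p=snap('wrist','w1.png');print(p['origin'].tolist(),p['rotation'].tolist(),p['vfov'],p['cx'],p['cy'])
for l in('tiffin','seam_start','seam_end','muddler'):
  for r in recognise(p,l)[:2]: print(l,np.round(r['position']),round(r['confidence'],2),proj(p,r['position']).round())
E
```

```text
clock: 1.68
eef_pos: [365.4, -341.5, 300.0]
orientation: [180.0, -0.0, 11.3]
wrist_force: [1.6, -1.7, 0.6]
gripper_width: 94.2
finger_force: 0.0
clock: 2.3
eef_pos: [504.1, -75.3, 337.4]
orientation: [180.0, -0.1, 2.3]
wrist_force: [1.5, 0.4, 0.5]
gripper_width: 93.9
finger_force: 0.0
clock: 2.68
eef_pos: [530.7, -24.3, 336.6]
orientation: [180.0, 0.0, 0.5]
wrist_force: [-1.0, -0.8, 0.3]
gripper_width: 93.8
finger_force: 0.0
2.675 [530.73807067 -24.34696991 336.58335705] [1.79950919e+02 3.96106606e-02 5.35768099e-01] [  1.54016161  19.68764487  -2.7587321   96.55836653   1.08959196
  63.8192184  -91.00319313]
[607.6225838631466, -23.784496420344883, 498.09051971516357] [-15.232576422405272, -0.05849794412026093, -89.52562217881878] 60.348818281895824 276.7986214358755 204.20270561589948
tiffin [ 349. -116.   58.] 0.84 [342. 303.]
tiffin [550. -22.  80.] 0.71 [275. 157.]
seam_start [550. -24.  80.] 0.88 [276. 158.]
seam_start [ 343. -113.   63.] 0.8 [341. 308.]
seam_end [ 344. -112.   59.] 0.96 [340. 307.]
muddler [464. 160.  28.] 0.88 [140. 214.]
muddler [532. 278.  90.] 0.62 [ 11. 173.]
```

View pics/w1.png

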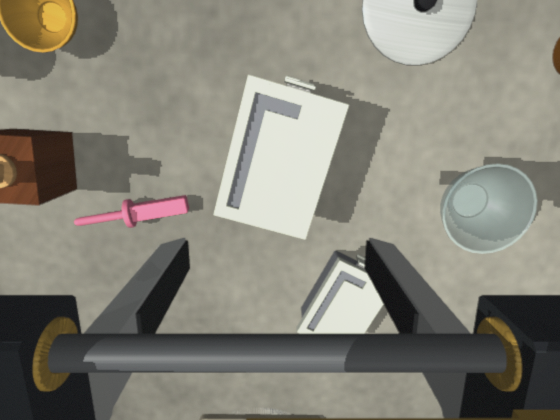

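```bash
M="python3 -m crank"; $M '[[0,0.8,0,0,0,0],[0,0.8,0,0,0,0],[0,0.8,0,0,0,0],[0,0.8,0,0,0,0],[0,0.8,0,0,0,0]]' && $M '[[0,0.2,0,0,0,0],[0,0,0,0,0,0],[0,0,0,0,0,0]]'
cat > fit.py <<'E'
from h import *
W1=dict(origin=[607.6225838631466,-23.784496420344883,498.09051971516357],rotation=[-15.232576422405272,-0.05849794412026093,-89.52562217881878],vfov=60.348818281895824,cx=276.7986214358755,cy=204.20270561589948)
def rect(p,mask,z):
    c=max(cv2.findContours(mask,cv2.RETR_EXTERNAL,cv2.CHAIN_APPROX_NONE)[0],key=cv2.contourArea)[:,0]
    q=np.array([ray(p,u,v,z)[:2] for u,v in c],np.float32)
    return cv2.minAreaRect(q),c
E
python3 - <<'E'
from fit import *
im=cv2.imread('pics/w1.png');sub=np.zeros(im.shape[:2],np.uint8)
cv2.fillPoly(sub,[np.array([(240,62),(362,100),(312,252),(203,218)])],255)
hsv=cv2.cvtColor(im,cv2.COLOR_BGR2HSV)
m=((hsv[...,2]>200)&(sub>0)).astype(np.uint8)*255
m=cv2.morphologyEx(m,cv2.MORPH_OPEN,np.ones((5,5)))
r,c=rect(W1,m,80);print('lid',r)
g=((hsv[...,2]<190)&(cv2.drawContours(np.zeros_like(m),[cv2.convexHull(c)],-1,255,-1)>0)).astype(np.uint8)*255
g=cv2.erode(cv2.drawContours(np.zeros_like(m),[cv2.convexHull(c)],-1,255,-1),np.ones((9,9)))&g
r,c=rect(W1,g,77);print('groove',r,cv2.boxPoints(r))
# expected: groove outer box x -68..68, y -8..46 centre (0,19) 136x54
s=observe();print(s['eef_pos'],s['orientation'],s['joints'])
p=snap('wrist','w2.png');print(p['origin'].tolist(),p['rotation'].tolist())
for l in('stand','muddler'):
  for r in recognise(p,l)[:2]: print(l,np.round(r['position']),round(r['confidence'],2),proj(p,r['position']).round())
E
```

```text
clock: 3.55
eef_pos: [531.4, 277.0, 337.1]
orientation: [180.0, -0.0, 0.4]
wrist_force: [0.8, -0.2, 0.6]
gripper_width: 94.4
finger_force: 0.0
clock: 3.92
eef_pos: [531.9, 288.4, 336.8]
orientation: [179.9, -0.0, 0.3]
wrist_force: [0.7, -0.0, 0.4]
gripper_width: 94.2
finger_force: 0.0
lid ((545.1637573242188, -25.940948486328125), (116.3335952758789, 166.67433166503906), 74.6697006225586)
groove ((549.570068359375, -7.065433502197266), (54.255584716796875, 137.4359893798828), 74.34551239013672) [[ 4.7608102e+02 -1.4644394e+01]
 [ 6.0841901e+02 -5.1729523e+01]
 [ 6.2305908e+02  5.1352692e-01]
 [ 4.9072113e+02  3.7598656e+01]]
[531.92401477 288.36198744 336.83082562] [ 1.79899939e+02 -2.26826266e-02  3.21563307e-01] [ -26.57346554   26.69277684   -7.31479191   85.18958537    3.6308722
   68.37973589 -124.13571636]
[608.62394482187, 288.7732266034908, 498.4176404171046] [-15.17166741591228, -0.11136656400447943, -89.74030368082656]
stand [541. 294.  83.] 0.68 [271. 167.]
muddler [464. 161.  32.] 0.75 [370. 218.]
muddler [540. 291. 149.] 0.68 [273. 178.]
```

View pics/w2.png

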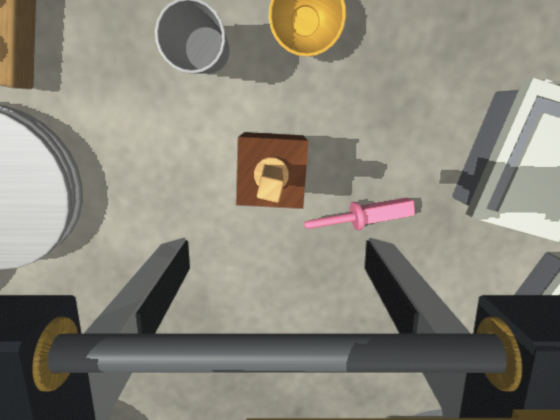

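Run:
```python
import cv2
im=cv2.imread('pics/w2.png')[120:220,225:320]
cv2.imwrite('pics/crop2.png',cv2.resize(im,None,fx=6,fy=6,interpolation=cv2.INTER_CUBIC))
```

```text
(no output)
```

View pics/crop2.png

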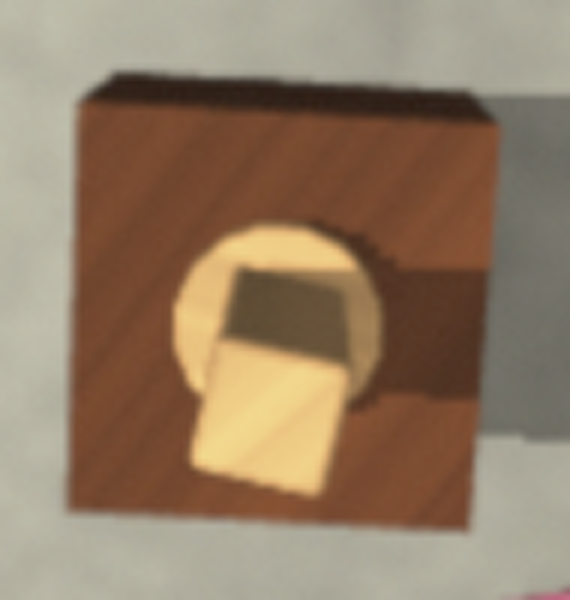

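Run:
```python
from fit import *
p=dict(W1,origin=[608.62394482187,288.7732266034908,498.4176404171046],rotation=[-15.17166741591228,-0.11136656400447943,-89.74030368082656])
f=lambda L,z:np.array([ray(p,225+a/6-.4,120+b/6-.4,z)[:2] for a,b in L],np.float32)
for L,z in(([(218,338),(350,368),(322,495),(192,467)],168),([(80,102),(498,122),(470,530),(70,512)],85)):
    q=f(L,z);print(q.mean(0),cv2.minAreaRect(q),[np.degrees(np.arctan2(*(q[(i+1)%4]-q[i])[::-1])) for i in range(4)])
print(f([(278,325)],93))
```

```text
[533.5836  294.45743] ((533.6262817382812, 294.4585266113281), (20.976579666137695, 21.240184783935547), 78.28551483154297) [np.float32(-102.779305), np.float32(168.28549), np.float32(77.67375), np.float32(-11.608229)]
[533.7219  294.13074] ((533.7295532226562, 294.24017333984375), (79.25859832763672, 80.04601287841797), 87.55412292480469) [np.float32(-92.45455), np.float32(177.56183), np.float32(87.554115), np.float32(-2.7676234)]
[[534.5219 294.3181]]
```

```bash
M="python3 -m crank"; $M '[[0.012,0.04,-0.3,0,0,-0.07],[0.012,0.04,-0.6,0,0,-0.067],[0,0,-0.7,0,0,0],[0,0,-0.6,0,0,0],[0,0,-0.4,0,0,0]]' && $M '[[0,0,-0.2,0,0,0],[0,0,-0.1,0,0,0],[0,0,0,0,0,0],[0,0,0,0,0,0]]'
python3 - <<'E'
from h import *
p=snap('wrist','w3.png')
E
```

```text
clock: 4.7
eef_pos: [532.5, 295.5, 139.9]
orientation: [179.9, 0.1, -11.9]
wrist_force: [0.1, 0.3, -0.2]
gripper_width: 94.0
finger_force: 0.0
clock: 5.2
eef_pos: [533.7, 297.6, 120.5]
orientation: [-179.9, -0.1, -11.8]
wrist_force: [-0.1, -0.2, -0.3]
gripper_width: 94.0
finger_force: 0.0
```

View pics/w3.png

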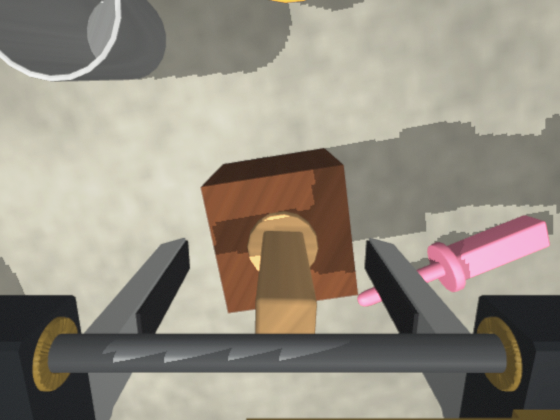

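```bash
M="python3 -m crank"; $M '[[0,-0.04,-0.02,0,0,0],[0,0,0,0,0,0]]' && $M '[[0,0,0,0,0,0],[0,0,0,0,0,0],[0,0,0,0,0,0],[0,0,0,0,0,0],[0,0,0,0,0,0]]' 0 55 && $M '[[0,0,0,0,0,0],[0,0,0,0,0,0],[0,0,0,0,0,0],[0,0,0,0,0,0]]'
```

```text
clock: 5.5
eef_pos: [533.0, 293.8, 118.0]
orientation: [180.0, -0.0, -11.8]
wrist_force: [0.6, -0.6, 0.5]
gripper_width: 93.9
finger_force: 0.0
clock: 6.12
eef_pos: [532.9, 294.3, 117.8]
orientation: [-180.0, -0.0, -11.8]
wrist_force: [1.1, 0.4, -1.0]
gripper_width: 47.3
finger_force: 0.0
clock: 6.62
eef_pos: [532.9, 294.3, 117.8]
orientation: [-180.0, -0.0, -11.8]
wrist_force: [0.1, 0.7, 0.4]
gripper_width: 21.7
finger_force: 54.8
```

```bash
M="python3 -m crank"; $M '[[0,0,0.15,0,0,0],[0,0,0.35,0,0,0],[0,0,0.5,0,0,0],[0,0,0.4,0,0,0],[0,0,0.2,0,0,0]]' && $M '[[-0.05,-0.35,0,0,0,0],[-0.1,-0.7,0,0,0,0],[-0.1,-0.75,0,0,0,0],[-0.1,-0.75,0,0,0,0],[-0.1,-0.66,0,0,0,0]]' && $M '[[-0.037,-0.354,0,0,0,0],[0,0,-0.2,0,0,0],[0,0,-0.2,0,0,0],[0,0,0,0,0,0],[0,0,0,0,0,0]]'
python3 - <<'E'
from h import *
s=observe();print(s['clock'],s['eef_pos'],s['orientation'],s['joints'],s['wrist_force'],s['moment'])
p=snap('wrist','w4.png');print(p['origin'].tolist(),p['rotation'].tolist())
a=snap('scene','s4.png');b=snap('side','d4.png')
A=cv2.imread('pics/s4.png')[170:270,210:340];B=cv2.imread('pics/d4.png')[150:250,240:330]
o=np.zeros((600,790,3),np.uint8);w=cv2.imread('pics/w4.png')
f=lambda x,k:cv2.resize(x,None,fx=k,fy=k,interpolation=cv2.INTER_CUBIC)
A=f(A,3);B=f(B,3);o[:300,:390]=A;o[:300,400:400+B.shape[1]]=B
w=w[60:260,150:410];o[300:600,:390]=f(w,1.5);cv2.imwrite('pics/crop4.png',o)
E
```

```text
clock: 7.25
eef_pos: [533.5, 294.5, 240.0]
orientation: [-179.9, -0.1, -11.8]
wrist_force: [0.2, 0.4, -1.3]
gripper_width: 21.7
finger_force: 54.8
clock: 7.88
eef_pos: [498.2, 51.2, 237.5]
orientation: [180.0, 0.0, -11.9]
wrist_force: [0.8, 1.0, -2.2]
gripper_width: 21.9
finger_force: 54.8
clock: 8.5
eef_pos: [496.5, 27.0, 208.0]
orientation: [-180.0, -0.0, -11.8]
wrist_force: [0.5, 0.7, -1.3]
gripper_width: 21.9
finger_force: 54.8
8.5 [496.47823367  27.02715645 208.02316222] [-1.79999736e+02 -5.61553214e-03 -1.17914505e+01] [  -3.84017527   24.86023866   -3.51568792  111.90393533    2.15687524
   43.29183554 -110.3923784 ] [ 0.49776699  0.69980652 -1.33749608] [-0.00941966 -0.03954702  0.00491134]
[571.6210653103365, 11.092420490138199, 369.58978994487586] [-15.186942097151153, 0.004781754712890516, -101.85423570009759]
```

View pics/crop4.png

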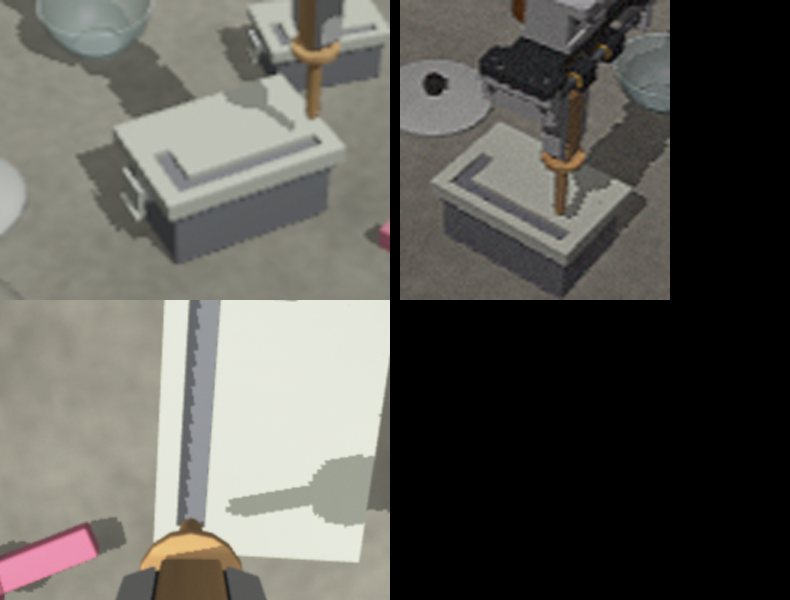

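Run:
```python
from cams import *
W=dict(vfov=60.3488,cx=276.7986,cy=204.2027,origin=[571.6210653103365,11.092420490138199,369.58978994487586],rotation=[-15.186942097151153,0.004781754712890516,-101.85423570009759])
print('tip pred w',proj(W,[497.2,27,105.2]),'sc',proj(SC,[497.2,27,105.2]),'si',proj(SI,[497.2,27,105.2]))
print('seen sc',(210+314/3,170+116/3),'si',(240+160/3,150+213/3))
im=cv2.cvtColor(cv2.imread('pics/w4.png'),cv2.COLOR_BGR2GRAY).astype(float)
c0=np.array([544.7,-25.6]);a=np.radians(-15.5);xd=np.array([np.cos(a),np.sin(a)]);yd=np.array([-xd[1],xd[0]])
for v in range(70,206,15):
    row=im[v,225:330];g=np.where(row<190)[0]; u=225+g
    u=u[(u>250)&(u<305)]
    if len(u)<5: continue
    q=[ray(W,u.min()-.5,v,80)[:2],ray(W,u.max()+.5,v,80)[:2]]
    print(v,u.min(),u.max(),[np.round([(k-c0)@xd,(k-c0)@yd],1).tolist() for k in q])
G=[(-68,46),(68,46),(68,-8),(52,-8),(52,30),(-68,30)]
for x,y in G:
    X=[*(c0+x*xd+y*yd),80]; s=proj(SC,X);d=proj(SI,X);print((x,y),((s-[210,170])*3).round(),((d-[240,150])*3+[400,0]).round())
```

```text
tip pred w [276.45920563 209.69343635] sc [314.14609823 209.30607065] si [293.14250118 221.58879454]
seen sc (314.6666666666667, 208.66666666666666) si (293.3333333333333, 221.0)
70 251 295 [[41.2, 64.1], [43.3, 30.2]]
85 251 294 [[30.4, 63.6], [32.5, 30.1]]
100 251 293 [[19.4, 63.1], [21.5, 30.0]]
115 251 292 [[8.2, 62.6], [10.3, 30.0]]
130 251 291 [[-3.3, 62.1], [-1.2, 29.9]]
145 251 290 [[-15.0, 61.6], [-12.9, 29.8]]
160 251 289 [[-26.9, 61.0], [-24.9, 29.7]]
175 251 288 [[-39.1, 60.5], [-37.2, 29.6]]
190 251 287 [[-51.6, 59.9], [-49.7, 29.6]]
205 251 286 [[-64.4, 59.4], [-62.5, 29.5]]
(-68, 46) [324. 143.] [560. 242.]
(68, 46) [180. 192.] [450. 182.]
(68, -8) [153. 154.] [483. 153.]
(52, -8) [170. 148.] [495. 159.]
(52, 30) [189. 175.] [472. 180.]
(-68, 30) [315. 133.] [570. 232.]
```

```bash
M="python3 -m crank"; $M '[[0,0,-0.12,0,0,0],[0,0,-0.12,0,0,0],[0,0,-0.06,0,0,0],[0,0,-0.03,0,0,0],[0,0,0,0,0,0]]' && $M '[[0,0,-0.02,0,0,0],[0,0,-0.02,0,0,0],[0,0,-0.02,0,0,0],[0,0,-0.01,0,0,0],[0,0,0,0,0,0]]' && $M '[[0,0,-0.01,0,0,0],[0,0,-0.01,0,0,0],[0,0,0,0,0,0]]'
```

```text
clock: 9.28
eef_pos: [496.3, 26.9, 182.9]
orientation: [180.0, 0.0, -11.8]
wrist_force: [0.4, -0.1, -0.4]
gripper_width: 21.7
finger_force: 54.8
clock: 9.9
eef_pos: [496.3, 27.0, 177.7]
orientation: [180.0, 0.0, -11.8]
wrist_force: [-0.7, 0.7, -0.6]
gripper_width: 21.7
finger_force: 54.8
clock: 10.28
eef_pos: [496.4, 27.0, 176.3]
orientation: [-180.0, -0.0, -11.8]
wrist_force: [-0.4, 0.5, -0.7]
gripper_width: 21.8
finger_force: 54.8
```

```bash
M="python3 -m crank"; for i in 1; do $M '[[0,0,-0.01,0,0,0],[0,0,0,0,0,0]]' | grep -E 'pos|wrist'; $M '[[0,0,0,0,0,0]]'| grep -E 'pos|wrist'; $M '[[0,0,-0.01,0,0,0],[0,0,0,0,0,0]]'| grep -E 'pos|wrist'; $M '[[0,0,0,0,0,0]]'| grep -E 'pos|wrist';$M '[[0,0,0,0,0,0]]'| grep -E 'pos|wrist'; done
python3 - <<'E'
from h import *
p=snap('scene','s5.png');q=snap('side','d5.png')
f=lambda x,k:cv2.resize(x,None,fx=k,fy=k,interpolation=cv2.INTER_CUBIC)
cv2.imwrite('pics/crop5.png',np.hstack([f(cv2.imread('pics/s5.png')[180:270,240:340],4),f(cv2.imread('pics/d5.png')[180:270,245:335],4)]))
F=[];
for i in range(10): camera('wrist');F.append(observe()['wrist_force'])
print(np.mean(F,0),np.std(F,0),observe()['eef_pos'])
E
```

```text
eef_pos: [496.4, 26.9, 175.5]
wrist_force: [0.1, -0.3, -1.2]
eef_pos: [496.4, 26.9, 175.6]
wrist_force: [-0.1, -1.3, -1.0]
eef_pos: [496.4, 27.0, 174.8]
wrist_force: [0.5, 0.4, -0.6]
eef_pos: [496.4, 26.9, 174.8]
wrist_force: [0.4, -0.4, -0.9]
eef_pos: [496.4, 26.9, 174.8]
wrist_force: [-0.9, -0.4, -1.3]
[-0.00740453 -0.28437892 -0.71000746] [0.54744859 0.45694196 0.43805138] [496.40914014  26.92258269 174.79750404]
```

View pics/crop5.png

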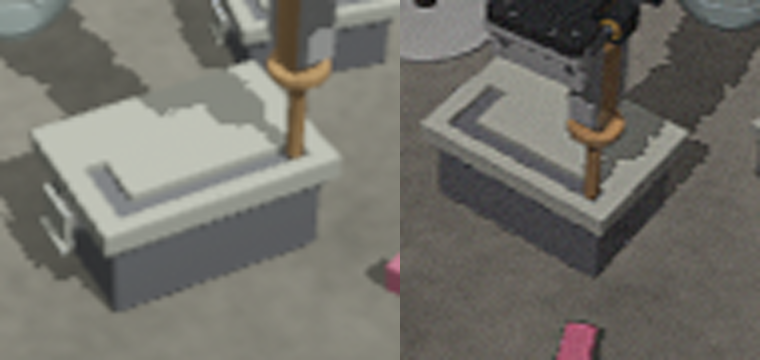

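```bash
M="python3 -m crank"
cat > av.py <<'E'
from h import *
F=[]
for i in range(8): camera('wrist');F.append(observe()['wrist_force'])
s=observe();print(np.mean(F,0).round(2),s['eef_pos'].round(2),round(s['clock'],2))
E
$M '[[0,0,-0.01,0,0,0],[0,0,0,0,0,0]]'>/dev/null; python3 av.py;  $M '[[0,0,-0.01,0,0,0],[0,0,0,0,0,0]]'>/dev/null; python3 av.py
```

```text
[ 0.26 -0.03 -0.61] [496.4   26.89 174.05] 12.4
[ 0.28  0.19 -0.5 ] [496.37  26.91 173.28] 13.05
```

Run:
```python
from h import *
snap('scene','s6.png');snap('side','d6.png')
def sh(a,b,r):
    A,B=[cv2.GaussianBlur(cv2.cvtColor(cv2.imread('pics/'+x),cv2.COLOR_BGR2GRAY)[r[0]:r[1],r[2]:r[3]].astype(np.float32),(0,0),.8) for x in(a,b)]
    M=np.eye(2,3,dtype=np.float32)
    cc,M=cv2.findTransformECC(A,B,M,cv2.MOTION_TRANSLATION,(3,200,1e-6));return round(cc,3),M[:,2].round(3)
c0=np.array([544.7,-25.6]);a=np.radians(-15.3);xd=np.array([np.cos(a),np.sin(a)]);yd=np.array([-xd[1],xd[0]])
from cams import SC,SI
X=np.array([*(c0+60*xd+38*yd),76]);print('px/mm sc',proj(SC,X-[0,0,1])-proj(SC,X),'si',proj(SI,X-[0,0,1])-proj(SI,X),proj(SC,X),proj(SI,X))
for b in(1,4,5,6):
  print(b,'groove sc',sh('scene1.png' if b==4 else 's4.png','s%d.png'%b if b>1 else 'scene1.png',(216,245,256,290)),'si',sh('d4.png','d%d.png'%b if b>1 else 'side1.png',(200,222,250,275)),
  'body sc',sh('s4.png','s%d.png'%b if b>1 else 'scene1.png',(246,262,262,300)))
```

```text
px/mm sc [0.00993161 0.29948423] si [0.00518933 0.23881346] [271.64862624 232.30467643] [260.26064882 211.20497314]
1 groove sc (1.0, array([-0.011, -0.004], dtype=float32)) si (1.0, array([ 0.005, -0.008], dtype=float32)) body sc (1.0, array([-0.002, -0.005], dtype=float32))
4 groove sc (1.0, array([0.011, 0.004], dtype=float32)) si (1.0, array([0., 0.], dtype=float32)) body sc (1.0, array([0., 0.], dtype=float32))
5 groove sc (0.987, array([-0.002,  0.573], dtype=float32)) si (0.902, array([-0.001,  0.459], dtype=float32)) body sc (1.0, array([ 0.005, -0.005], dtype=float32))
6 groove sc (0.999, array([-0.002,  0.881], dtype=float32)) si (0.993, array([-0.04,  0.74], dtype=float32)) body sc (1.0, array([0.011, 0.   ], dtype=float32))
```

```bash
M="python3 -m crank"; $M '[[0,0,0.012,0,0,0],[0,0,0.011,0,0,0],[0,0,0,0,0,0]]'|grep -E 'pos|wrist|clock'
$M '[[0.031,-0.0085,0,0,0,0],[0.031,-0.0085,0,0,0,0],[0.031,-0.0085,0,0,0,0],[0.031,-0.0085,0,0,0,0],[0.031,-0.0085,0,0,0,0]]'|grep -E 'pos|wrist'
$M '[[0.031,-0.0085,0,0,0,0],[0.031,-0.0085,0,0,0,0],[0.031,-0.0085,0,0,0,0],[0.031,-0.0085,0,0,0,0],[0.031,-0.0085,0,0,0,0]]'|grep -E 'pos|wrist'
$M '[[0.031,-0.0085,0,0,0,0],[0.031,-0.0085,0,0,0,0],[0.031,-0.0085,0,0,0,0],[0.031,-0.0085,0,0,0,0],[0.031,-0.0085,0,0,0,0]]'|grep -E 'pos|wrist'
python3 - <<'E'
from h import *
p=snap('scene','s7.png');snap('side','d7.png')
def sh(a,b,r):
    A,B=[cv2.GaussianBlur(cv2.cvtColor(cv2.imread('pics/'+x),cv2.COLOR_BGR2GRAY)[r[0]:r[1],r[2]:r[3]].astype(np.float32),(0,0),.8) for x in(a,b)]
    cc,M=cv2.findTransformECC(A,B,np.eye(2,3,dtype=np.float32),cv2.MOTION_TRANSLATION,(3,200,1e-6));return round(cc,3),M[:,2].round(3)
print(sh('s4.png','s7.png',(216,245,256,290)),sh('d4.png','d7.png',(200,222,250,275)))
E
```

```text
clock: 13.52
eef_pos: [496.4, 26.9, 175.1]
wrist_force: [1.4, 0.5, -1.0]
eef_pos: [508.1, 23.7, 175.0]
wrist_force: [-1.6, 0.1, -1.5]
eef_pos: [519.7, 20.5, 175.0]
wrist_force: [-0.8, 0.3, 0.3]
eef_pos: [531.4, 17.3, 175.0]
wrist_force: [-0.7, -0.2, -1.3]
(0.999, array([-0.021,  0.388], dtype=float32)) (0.924, array([0.041, 0.369], dtype=float32))
```

```bash
M="python3 -m crank"; 
$M '[[0.031,-0.0085,0,0,0,0],[0.031,-0.0085,0,0,0,0],[0.031,-0.0085,0,0,0,0],[0.031,-0.0085,0,0,0,0],[0.031,-0.0085,0,0,0,0]]'|grep -E 'pos|wrist'
$M '[[0.031,-0.0085,0,0,0,0],[0.031,-0.0085,0,0,0,0],[0.031,-0.0085,0,0,0,0],[0.031,-0.0085,0,0,0,0],[0.031,-0.0085,0,0,0,0]]'|grep -E 'pos|wrist'
$M '[[0.031,-0.0085,0,0,0,0],[0.031,-0.0085,0,0,0,0],[0.031,-0.0085,0,0,0,0],[0.031,-0.0085,0,0,0,0],[0.031,-0.0085,0,0,0,0]]'|grep -E 'pos|wrist'
$M '[[0.031,-0.0085,0,0,0,0],[0.031,-0.0085,0,0,0,0],[0.031,-0.0085,0,0,0,0],[0.031,-0.0085,0,0,0,0],[0.031,-0.0085,0,0,0,0]]'|grep -E 'pos|wrist|orient'
python3 - <<'E'
from h import *
p=snap('wrist','w8.png');snap('side','d8.png');snap('scene','s8.png')
f=lambda x,k:cv2.resize(x,None,fx=k,fy=k,interpolation=cv2.INTER_CUBIC)
cv2.imwrite('pics/crop8.png',np.hstack([f(cv2.imread('pics/w8.png')[110:220,200:350],3),f(cv2.imread('pics/s8.png')[190:255,250:330],5)[:330,:340]]))
E
```

```text
eef_pos: [543.1, 14.1, 175.0]
wrist_force: [-0.1, 0.5, -0.8]
eef_pos: [554.6, 11.0, 175.0]
wrist_force: [-0.5, -0.4, -0.7]
eef_pos: [566.3, 7.8, 175.0]
wrist_force: [0.3, -0.4, -0.9]
eef_pos: [577.9, 4.6, 175.0]
orientation: [-180.0, -0.0, -11.8]
wrist_force: [-1.4, -0.2, -0.4]Traceback (most recent call last):
  File "<stdin>", line 4, in <module>
    return _nx.concatenate(arrs, 1, dtype=dtype, casting=casting)
           ~~~~~~~~~~~~~~~^^^^^^^^^^^^^^^^^^^^^^^^^^^^^^^^^^^^^^^
ValueError: all the input array dimensions except for the concatenation axis must match exactly, but along dimension 0, the array at index 0 has size 330 and the array at index 1 has size 325
```

```bash
M="python3 -m crank"; 
$M '[[0.031,-0.0085,0,0,0,0],[0.031,-0.0085,0,0,0,0],[0.031,-0.0085,0,0,0,0],[0.031,-0.0085,0,0,0,0],[0.031,-0.0085,0,0,0,0]]'|grep -E 'pos|wrist'
$M '[[0.031,-0.0085,0,0,0,0],[0.031,-0.0085,0,0,0,0],[0.031,-0.0085,0,0,0,0],[0.031,-0.0085,0,0,0,0],[0.031,-0.0085,0,0,0,0]]'|grep -E 'pos|wrist'
$M '[[0.03,-0.0085,0,0,0,0],[0.03,-0.0085,0,0,0,0],[0.03,-0.0085,0,0,0,0],[0.03,-0.0085,0,0,0,0],[0.025,-0.006,0,0,0,0]]'|grep -E 'pos|wrist'
$M '[[0,0,0,0,0,0],[0,0,0,0,0,0]]'|grep -E 'pos|wrist|clock'
python3 - <<'E'
from h import *
snap('wrist','w9.png');snap('side','d9.png');snap('scene','s9.png')
f=lambda x,k:cv2.resize(x,None,fx=k,fy=k,interpolation=cv2.INTER_CUBIC)
cv2.imwrite('pics/crop9.png',np.hstack([f(cv2.imread('pics/w9.png')[130:240,200:350],3),f(cv2.imread('pics/s9.png')[190:256,250:318],5)]))
E
```

```text
eef_pos: [589.5, 1.4, 175.0]
wrist_force: [-0.2, 0.3, -0.5]
eef_pos: [601.2, -1.8, 175.0]
wrist_force: [-0.3, 0.9, -0.5]
eef_pos: [612.0, -4.8, 175.0]
wrist_force: [-0.5, -0.1, -1.3]
clock: 20.27
eef_pos: [612.1, -4.8, 175.1]
wrist_force: [-0.0, 0.1, -0.6]
```

View pics/crop9.png

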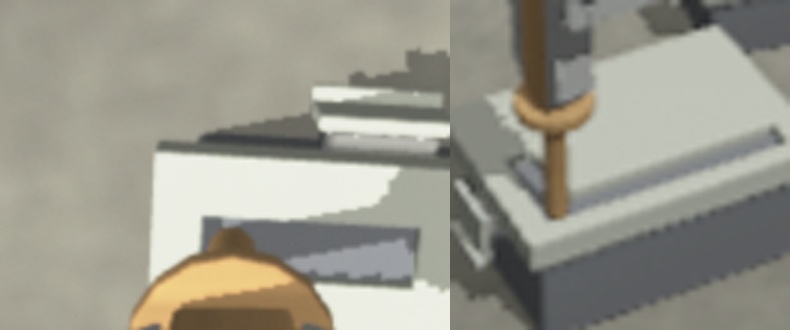

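```bash
M="python3 -m crank"; 
$M '[[-0.009,-0.0325,0,0,0,0],[-0.009,-0.0325,0,0,0,0],[-0.009,-0.0325,0,0,0,0],[-0.009,-0.0325,0,0,0,0],[-0.009,-0.0325,0,0,0,0]]'|grep -E 'pos|wrist'
$M '[[-0.009,-0.0325,0,0,0,0],[-0.009,-0.0325,0,0,0,0],[-0.009,-0.0325,0,0,0,0],[-0.009,-0.0325,0,0,0,0],[-0.009,-0.0325,0,0,0,0]]'|grep -E 'pos|wrist'
$M '[[-0.009,-0.0325,0,0,0,0],[-0.009,-0.0325,0,0,0,0],[-0.009,-0.0325,0,0,0,0],[-0.009,-0.0325,0,0,0,0],[-0.009,-0.0325,0,0,0,0]]'|grep -E 'pos|wrist'
$M '[[0,0,0,0,0,0],[0,0,0,0,0,0]]'|grep -E 'pos|wrist|clock'; python3 av.py
python3 - <<'E'
from h import *
snap('side','d10.png');snap('scene','s10.png')
f=lambda x,k:cv2.resize(x,None,fx=k,fy=k,interpolation=cv2.INTER_CUBIC)
cv2.imwrite('pics/crop10.png',np.hstack([f(cv2.imread('pics/d10.png')[180:250,240:320],5),f(cv2.imread('pics/s10.png')[190:260,240:318],5)]))
E
```

```text
eef_pos: [608.4, -17.2, 175.0]
wrist_force: [0.6, 0.7, -0.6]
eef_pos: [605.1, -29.3, 175.0]
wrist_force: [0.8, 0.6, -1.6]
eef_pos: [601.7, -41.5, 175.0]
wrist_force: [-0.6, 0.3, -1.7]
clock: 22.55
eef_pos: [601.6, -41.6, 175.0]
wrist_force: [-0.3, -0.8, -0.6]
[ 0.04 -0.18 -0.53] [601.72 -41.32 174.96] 22.95
```

View pics/crop10.png

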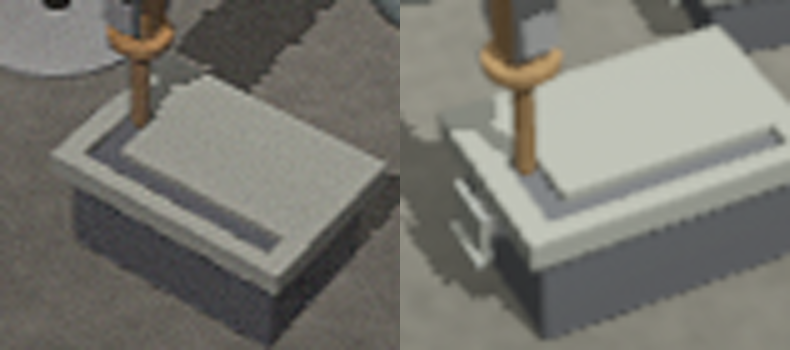

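```bash
M="python3 -m crank"; 
$M '[[0,0,0,0,0,0],[0,0,-0.01,0,0,0],[0,0,-0.01,0,0,0],[0,0,-0.01,0,0,0],[0,0,-0.01,0,0,0]]' 0 60|grep -E 'pos|wrist|finger'
$M '[[0,0,-0.01,0,0,0],[0,0,-0.01,0,0,0]]'|grep -E 'pos|wrist'
$M '[[0,0,-0.01,0,0,0],[0,0,-0.01,0,0,0]]'|grep -E 'pos|wrist'
$M '[[0,0,-0.01,0,0,0],[0,0,-0.01,0,0,0]]'|grep -E 'pos|wrist'
$M '[[0,0,-0.01,0,0,0],[0,0,-0.01,0,0,0]]'|grep -E 'pos|wrist|width|orient|clock'
```

```text
eef_pos: [601.8, -41.3, 172.6]
wrist_force: [-1.3, -0.8, 6.6]
finger_force: 59.8
eef_pos: [601.8, -41.4, 172.0]
wrist_force: [-3.8, -1.0, 12.1]
eef_pos: [601.9, -41.3, 171.2]
wrist_force: [-4.2, -0.7, 16.8]
eef_pos: [601.9, -41.3, 170.3]
wrist_force: [-6.3, -0.3, 21.6]
clock: 24.68
eef_pos: [601.8, -41.3, 168.3]
orientation: [-180.0, -0.1, -11.8]
wrist_force: [-4.2, -0.4, 13.9]
gripper_width: 21.9
```

```bash
M="python3 -m crank"; $M '[[0,0,0,0,0,0],[0,0,0,0,0,0]]'|grep -E 'pos|wrist|width|clock'
python3 - <<'E'
from h import *
snap('side','d11.png');snap('scene','s11.png');snap('wrist','w11.png')
def sh(a,b,r):
    A,B=[cv2.GaussianBlur(cv2.cvtColor(cv2.imread('pics/'+x),cv2.COLOR_BGR2GRAY)[r[0]:r[1],r[2]:r[3]].astype(np.float32),(0,0),.8) for x in(a,b)]
    M=np.float32([[1,0,0],[0,1,1]]);cc,M=cv2.findTransformECC(A,B,M,cv2.MOTION_TRANSLATION,(3,300,1e-6));return round(cc,3),M[:,2].round(3)
for n in '10','11': print(sh('s4.png','s%s.png'%n,(222,250,270,300))[1][1]/.3,sh('d4.png','d%s.png'%n,(215,245,270,300)))
F=[]
for i in range(8): camera('wrist');F.append(observe()['wrist_force'])
print(np.mean(F,0))
f=lambda x,k:cv2.resize(x,None,fx=k,fy=k,interpolation=cv2.INTER_CUBIC)
cv2.imwrite('pics/crop11.png',np.hstack([f(cv2.imread('pics/d11.png')[180:250,240:320],5),f(cv2.imread('pics/s11.png')[190:260,240:318],5)]))
E
```

```text
clock: 24.92
eef_pos: [601.8, -41.3, 167.5]
wrist_force: [-2.9, 0.2, 11.3]
gripper_width: 22.0
1.3299999 (0.92, array([0.194, 0.302], dtype=float32))
8.523333 (0.917, array([-0.026,  1.781], dtype=float32))
[-2.66034839 -0.12982744 10.49401365]
```

View pics/crop11.png

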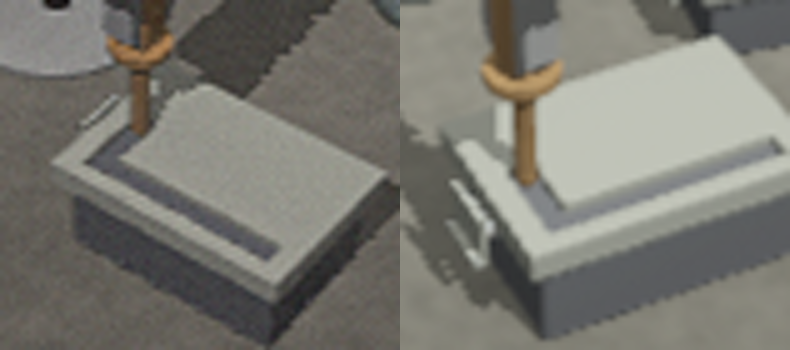

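```bash
M="python3 -m crank"; for i in 1 ; do $M '[[0,0,-0.01,0,0,0],[0,0,-0.01,0,0,0],[0,0,0,0,0,0]]'|grep -E 'pos|wrist';$M '[[0,0,-0.01,0,0,0],[0,0,-0.01,0,0,0],[0,0,0,0,0,0]]'|grep -E 'pos|wrist';$M '[[0,0,-0.01,0,0,0],[0,0,-0.01,0,0,0],[0,0,0,0,0,0]]'|grep -E 'pos|wrist|orient|clock'; done
python3 - <<'E'
from h import *
snap('side','d12.png');snap('scene','s12.png')
def sh(a,b,r):
    A,B=[cv2.GaussianBlur(cv2.cvtColor(cv2.imread('pics/'+x),cv2.COLOR_BGR2GRAY)[r[0]:r[1],r[2]:r[3]].astype(np.float32),(0,0),.8) for x in(a,b)]
    M=np.float32([[1,0,0],[0,1,2]]);cc,M=cv2.findTransformECC(A,B,M,cv2.MOTION_TRANSLATION,(3,300,1e-6));return round(cc,3),M[:,2].round(3)
print(sh('s4.png','s12.png',(222,250,270,300))[1][1]/.3,sh('d4.png','d12.png',(215,245,270,300))[1][1]/.235)
E
```

```text
eef_pos: [601.8, -41.3, 165.8]
wrist_force: [-3.4, -0.6, 10.2]
eef_pos: [601.9, -41.3, 165.4]
wrist_force: [-4.5, -0.4, 17.1]
clock: 26.6
eef_pos: [602.0, -41.3, 165.0]
orientation: [-180.0, -0.1, -11.8]
wrist_force: [-5.5, 1.4, 23.6]
10.306666 9.52766
```

```bash
M="python3 -m crank"; $M '[[0,0,0,0,0,0],[0,0,0,0,0,0],[0,0,0,0,0,0],[0,0,0,0,0,0]]'; python3 av.py
python3 - <<'E'
from h import *
snap('scene','s13.png');snap('side','d13.png')
f=lambda x,k:cv2.resize(x,None,fx=k,fy=k,interpolation=cv2.INTER_CUBIC)
cv2.imwrite('pics/crop13.png',np.hstack([f(cv2.imread('pics/d13.png')[110:250,220:340],4),f(cv2.imread('pics/s13.png')[130:270,235:315],4)]))
E
```

```text
clock: 27.2
eef_pos: [601.9, -41.3, 165.0]
orientation: [-180.0, -0.1, -11.8]
wrist_force: [-6.3, -0.3, 24.1]
gripper_width: 22.2
finger_force: 59.9
[-6.52 -0.08 23.86] [601.97 -41.31 165.02] 27.6
```

View pics/crop13.png

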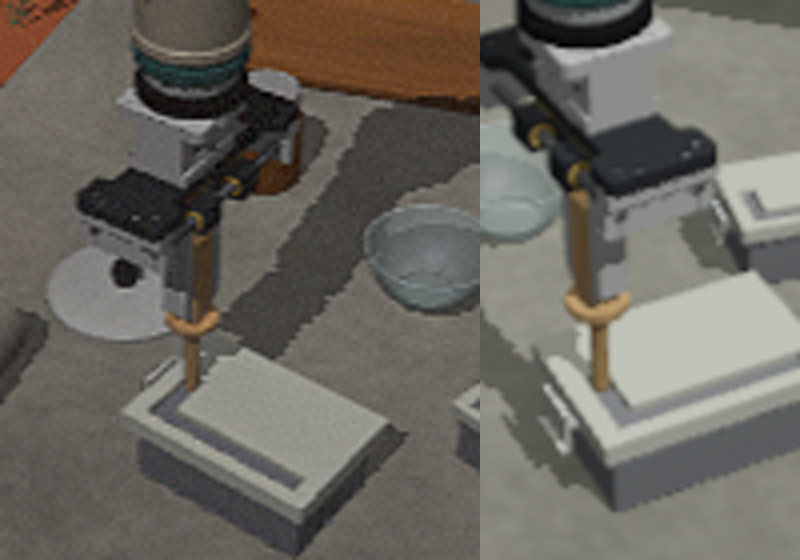

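Run:
```python
from cams import *
for h in(64,134,138,165,210): print(h,((proj(SI,[602.7,-41.3,h])-[220,110])*4).round(1),((proj(SC,[602.7,-41.3,h])-[235,130])*4+[480,0]).round(1), 'per 5mm x',((proj(SI,[607.7,-41.3,h])-[220,110])*4).round(1),((proj(SC,[607.7,-41.3,h])-[235,130])*4+[480,0]).round(1))
```

```text
64 [191.6 389.1] [601.5 388. ] per 5mm x [185.6 387.4] [595.5 391.5]
134 [191.4 320.4] [597.6 302.3] per 5mm x [185.1 318.8] [591.4 305.8]
138 [191.3 316.4] [597.4 297.2] per 5mm x [185.1 314.7] [591.1 300.7]
165 [191.3 288.2] [595.8 262.2] per 5mm x [184.9 286.5] [589.5 265.6]
210 [191.1 239.2] [593.1 201.1] per 5mm x [184.6 237.6] [586.5 204.5]
```

```bash
python3 -c "
from rig import *
print(hand_in())"
```

```text
the job is handed in; nothing more can be done
None
```

I drew the wooden muddler's tip along the whole L-shaped groove, about 1.5 mm into the lid's travel except for a brief dip to 3 mm at the start. At the clip end I pressed until the lid snapped. The job is handed in with the lid measured at about 10 mm down (fully home) and the muddler still upright, pressing at about 25 N; I have no judging result back.

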